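# Open the bench lock-out and present its shackle at the reader

## Task

Turn the dial of the lock-out block clockwise, feeling its clicks, until its white-lined nose points at the index mark and it rests in that notch; only then pull the U-shaped shackle straight up out of the hasp. Carry it to the round reader puck and finish while still holding it there: upright with its feet down, still, centred over the puck with the feet about 5 cm above it. Do not disturb the other things on the bench.

Things in the scene. Friction and masses are not known exactly. Their poses are not given: they have to be found in the camera images.
- lock: Grey lock-out block bolted to the bench, 58 mm high. Origin on the bench surface under the dial's axis, z up; it spans x = -67 to 121 mm, y = -66 to 66 mm of its frame. The shackle's middle stands at x = 84 mm, y = 0, its legs through a steel hasp plate (x = 48 to 134 mm, y = -30 to 30 mm, top 61 mm above the bench).
- dial (a joint): Dial angle, rad; positive = anticlockwise seen from above. 0: nose at the index mark (lock's +x), shackle free (within about 0.08). Starts about 1.0 to 2.1; stops at -0.45 and 2.55. Clicks every 30 degrees (0.524 rad): let go, a spring (about 0.15 N m) pulls it into the nearest notch. At any notch but 0 the shackle is held down.
- dial_grip (a point): Point on the dial's axis in the middle of its grip bar, 96 mm above the bench. The black bar is 40 mm long along this frame's x (turns with the dial; +x is the nose), 16 mm wide along y, 32 mm high (80 to 112 mm above the bench), on a hub of 30 mm and a skirt of 52 mm diameter.
- dial_nose (a point): Top of the nose end of the grip bar, 20 mm from the dial's axis; a short white line on the bar's top runs to it and the end is pointed.
- index_mark (a point): Short white ridge on the block's top, 36 mm from the dial's axis toward the shackle: where the nose must point.
- shackle: Loose steel U, legs down in the block, 0.25 to 0.5 kg, 92 mm tall. Origin midway between the bottoms of its feet; z up to the crossbar, x along it. Legs 16 x 14 mm at x = -20, 20 mm. Black-sleeved crossbar 58 (x) x 18 (y) x 18 mm high, centre 83 mm above the origin. Seated: origin 24 mm above the bench, axes parallel to the lock's, 1 mm play; feet come out after 37 mm of straight lift.
- reader: Round grey reader puck fixed to the bench, 110 mm diameter, 18 mm high, with a short black cable stub at one side. Origin under its centre on the bench.
- reader_top (a point): Centre of the puck's top face, 18 mm above the bench; the shackle's origin belongs about 50 mm above it.
- jar: Bystander: amber jar with steel lid, 48 mm diameter, 58 mm high; origin under its centre.
- fitting: Bystander: round brass fitting, 32 mm diameter, 34 mm high; origin under its centre.
- wrench: Bystander: wrench lying flat behind.
- tin: Bystander: open dark tin, 72 mm diameter, 60 mm high; origin under its centre.
- screwdriver: Bystander: screwdriver lying at the left.
- collar: Bystander: steel ring, 60 mm diameter, 20 mm high, at the right.
- carton: Bystander: open cardboard box 160 x 120 mm, 70 mm high, at the far left.

How it is judged:
On the way, in this order (a step that is already met when the one before it is completed fails the run):
1. the dial rests in the notch at the index mark while the shackle is still fully down (value of joint dial between -0.1 and 0.1 rad and z of shackle in the frame of lock below 0.03 m and contact force between the fingers and dial below 0.2 N), for 0.2 s.
2. the shackle is drawn up out of the lock in the gripper (z of shackle in the frame of lock above 0.062 m and contact force between the fingers and shackle above 1 N), for 0.1 s.
At the end, for the whole second after the job is handed in: The gripper holds the shackle upright (within 0.2 rad) and still (under 20 mm/s), its origin within 30 mm sideways of the reader's centre and 25 to 80 mm above the puck's top, touching neither puck nor lock, gripped with more than 1 N (horizontal distance between shackle and reader_top below 0.03 m and z of shackle in the frame of reader_top between 0.025 and 0.08 m and z of shackle in the frame of lock above 0.03 m and angle between shackle's own z axis and vertical below 0.2 rad and linear speed of shackle below 0.02 m/s and contact force between the fingers and shackle above 1 N and contact force between shackle and reader below 0.1 N and contact force between shackle and lock below 0.1 N); the arm keeps its last pose, push and grip.
It fails at once if a bystander was shoved more than 30 mm or knocked over (distance of any of jar, fitting, wrench, tin, screwdriver, collar, carton from where it was at the start of the episode above 0.03 m or angle between any of jar, fitting, tin's own z axis and vertical above 0.5 rad).
It also fails if it takes over 67 s, if anything falls off the work surface, if the arm or the gripper's body presses on something with over 40 N, if the wrist force passes 120 N, or if a joint passes its speed limit or range.

## Robot

A 6-joint arm with a two-finger parallel gripper is mounted at the origin on the work surface. World frame = base frame: x ahead of the robot, y to its left, z up, the work surface at z = 0. Lengths are in m, angles in rad, forces in N, time in s.
With the tool pointing down it reaches from about 0.375 to 0.975 m from the base axis. Payload 3.8 kg.
Tool frame: the origin (TCP) lies on the centre line of the jaws, within the pads' length; the fingertips stand r.tcp_to_tips ahead of it and the grasp point (between the pads) lies 3 mm ahead of it (r.tcp_to_tips is the distance from the TCP to the fingertips, in m); y points along the fingers, x is the direction in which the jaws open and shut, and the axes are right-handed (so a half turn about y gives the same grasp; the last joint's range is limited). The gripper opens to 85 mm and grips with 20 to 120 N. Pads are 22 mm wide; open, the fingers measure 114 mm over their backs; the gripper's body (76 mm by 85 mm) begins 54 mm behind the grasp point. The pads swing forward as they close: fully open they stand 13 mm farther back than shut.
Start: joints at [1.192, 0.264, 1.604, -0, 1.274, -0.037], TCP at [0.226, 0.636, 0.253] pointing down, gripper open.
Joint ranges: [-2.63, 2.63], [-0.94, 2.18], [0.31, 2.57], [-1.31, 4.45], [0, 2.66], [-2.55, 2.55]. Speed limits (rad/s): [2.57, 2.57, 3.14, 3.14, 3.14, 3.14].

## Interface

Orientations are given as a rotation vector (axis times angle).
In Python, from workcell import r gives the robot as it stands.
- The arm moves only by the tool arm_command, never from a script. Its argument "increments" is a list of rows, each a list of 2 entries, a list of its own where there are three numbers: the shift along the tool's x, y, z in units of 30 mm (1.0 is 30 mm), then the turn about the tool's y in rad. A call has 1 to 20 rows; each row shifts and turns the commanded pose from where the row before left it, along the tool's axes as they then stand; what a row does not reach is not made up. A row lasts 1/10 s, in which the tool goes at most 50 mm and 8.59 degrees, less where a joint would pass 70% of its speed; a pose out of reach is approached as far as the arm can. A call is refused whole if a number of a shift passes 1 or a number of a turn 0.15, either way. A call with a gripper value outside its range is refused whole. "jaw" is the gripper's target within -1 to 1 (shut at 1, half-way at 0, fully open at -1), set as the call begins (left out, the last holds). The fingers move at their own pace and stop on an object; the grip force is fixed at half the most. Time passes only in rows, so rows that do not move let the fingers close. It gives the time, the measured TCP pose, the force and the opening at its end, in the units of the state.
- r.state(): the state, without advancing time (a new reading comes with each control period).
- r.snapshot(name): name is "side" or "top"; returns a dict with "color" (400x640x3 uint8, red, green, blue), "vertical_fov" (degrees; the focal length in pixels is half the picture's height over the tangent of half this angle, whatever the lens; pixels are square), "cx", "cy" (the principal point, pixels), "world_to_cam" (4x4, takes a point from world to camera coordinates). Camera axes: x right, y up, looking along -z (the intrinsics and any distortion apply to the point x, -y, -z); pixel columns grow to the right and rows downward; lengths in m; the calibration is good to about 2 mm. A picture is of the moment at which its call begins. There is no depth.
- r.close_job(): hands the job in, once; it reports no verdict.
The state is a dict: "time": time; "qpos": joint angles; "joint_vel": joint speeds; "effort": joint torques, N m; "eef_pos": TCP position; "eef_rot": TCP orientation; "contact_force": force on the tool from outside, world axes, zero at the start; "moment": the same for the moment, N m; "gripper_width": finger opening in m.
Only numpy, scipy, OpenCV 4.12 (cv2) and the standard library are available. Lean on these libraries where they do the work, as an engineer would, in place of code of your own. Each camera call takes 0.05 s, during which the arm holds its last target.

## Working session

There is one attempt and no reset: what is moved stays moved. The work goes in short steps, Python scripts to look and compute and a tool call to move; the robot and the scene stay as the last step left them, time stands still between calls to the robot, and variables do not carry over. Pictures are saved under pics/ and viewed, and the job is handed in when it is done.

Besides the shell and the picture viewer there is one more tool, called after ">>>" as name(argument=value, ...) on one line, values as JSON. arm_command: Moves the arm, as the interface text tells. Its arguments: {"type":"object","properties":{"increments":{"type":"array"},"jaw":{"type":"number"}},"required":["increments"]}

```bash
ls; mkdir -p pics
python3 - <<'E'
from workcell import r
import cv2,json,numpy as np
print(r.state(), r.tcp_to_tips)
for n in("side","top"):
    s=r.snapshot(n); cv2.imwrite(f"pics/{n}0.png",s["color"][:,:,::-1])
    print({k:v for k,v in s.items() if k!="color"})
    np.save(f"{n}0.npy",s,allow_pickle=True)
E
```

```text
pics
{'time': 0.0, 'qpos': array([ 1.19208919e+00,  2.64774826e-01,  1.60539591e+00,  1.30347657e-05,
        1.27371069e+00, -3.68936998e-02]), 'joint_vel': array([ 7.20629087e-04,  1.26998013e-03, -2.20043487e-04,  4.57200902e-05,
        7.60787698e-04,  1.57000615e-03]), 'effort': array([ 1.53554643e-03, -5.15129900e+01, -3.67314363e+01,  1.62409009e-05,
        1.29533277e-02, -1.41909678e-05]), 'eef_pos': array([0.22599385, 0.63530525, 0.25193555]), 'eef_rot': array([-1.35301083, -0.95239946,  0.95558353]), 'contact_force': array([ 0.16105357, -0.5082455 , -1.10799815]), 'moment': array([ 0.02487268, -0.01038892,  0.02039625]), 'gripper_width': 0.08591933105535834} 0.022
{'vertical_fov': 43.19613554134742, 'cx': 329.52033459676295, 'cy': 195.43835256240433, 'world_to_cam': array([[ 0.89894854, -0.43742149,  0.02353637, -0.50467093],
       [ 0.25317825,  0.56265328,  0.78697018, -0.18939499],
       [-0.35748048, -0.7014868 ,  0.61654195, -1.13662848],
       [ 0.        ,  0.        ,  0.        ,  1.        ]])}
{'vertical_fov': 46.84031741399581, 'cx': 312.4368779036158, 'cy': 190.1593368900858, 'world_to_cam': array([[-0.01358246, -0.99990678, -0.00139915, -0.0108367 ],
       [ 0.97848923, -0.01357957,  0.2058505 , -0.54812105],
       [-0.20585031,  0.00142691,  0.97858245, -1.25765629],
       [ 0.        ,  0.        ,  0.        ,  1.        ]])}
```

View pics/top0.png

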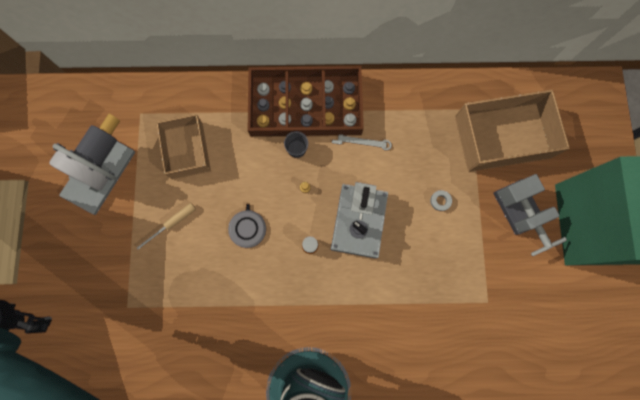

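View pics/side0.png

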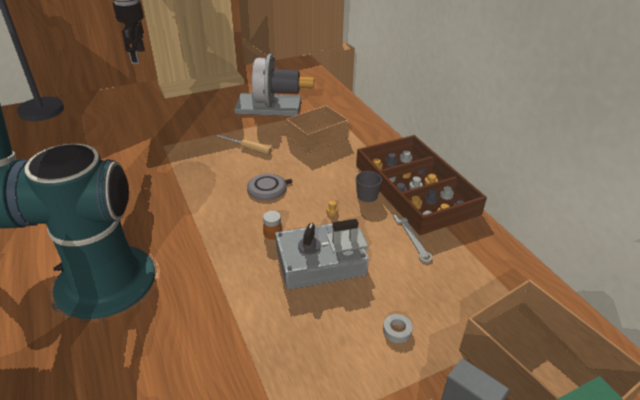

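Run:
```python
import cv2,numpy as np
t=cv2.imread("pics/top0.png");s=cv2.imread("pics/side0.png")
c=cv2.resize(t[170:270,220:400],None,fx=4.4,fy=4.4,interpolation=cv2.INTER_CUBIC);cv2.imwrite("pics/topz.png",c)
c=cv2.resize(s[160:300,230:400],None,fx=4.2,fy=4.2,interpolation=cv2.INTER_CUBIC);cv2.imwrite("pics/sidez.png",c)
```

```text
(no output)
```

View pics/topz.png

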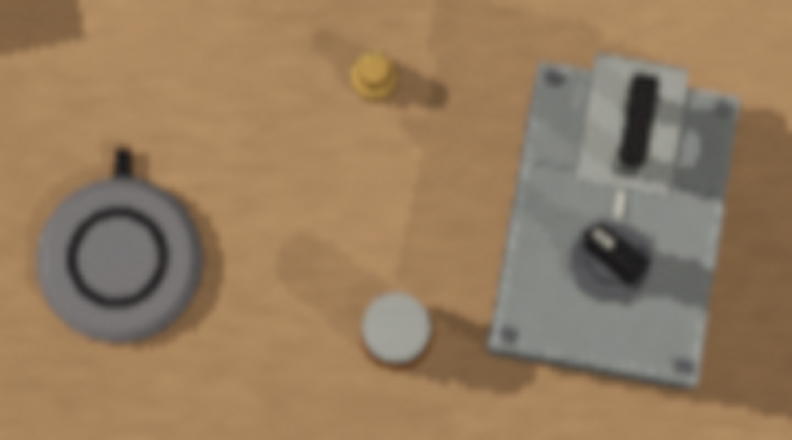

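View pics/sidez.png

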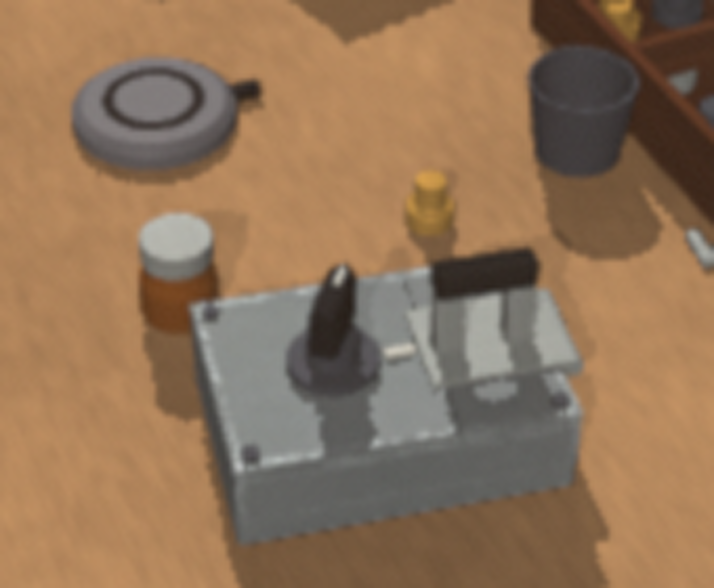

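```bash
cat > h.py <<'E'
import numpy as np,cv2
from scipy.optimize import least_squares
C={n:np.load(f"{n}0.npy",allow_pickle=True).item() for n in("side","top")}
def proj(n,P,k=0):
    c=C[n];P=np.atleast_2d(P);q=P@c["world_to_cam"][:3,:3].T+c["world_to_cam"][:3,3]
    f=200/np.tan(np.radians(c["vertical_fov"]/2));x=q[:,0]/-q[:,2];y=-q[:,1]/-q[:,2]
    d=1+k*(x*x+y*y)
    return np.c_[c["cx"]+f*x*d,c["cy"]+f*y*d]
def uz(z,s,ox,oy): z=np.asarray(z,float);return (z+.5)/s-.5+[ox,oy]
T=lambda z:uz(z,4.4,220,170)
S=lambda z:uz(z,4.2,230,160)
def lockw(p,L):
    L=np.atleast_2d(L)/1000;c,s=np.cos(p[2]),np.sin(p[2])
    return np.c_[p[0]+c*L[:,0]-s*L[:,1],p[1]+s*L[:,0]+c*L[:,1],L[:,2]]
E
cat > fit.py <<'E'
from h import *
tl=[(-67,66,58),(-67,-66,58),(121,66,58),(121,-66,58),(48,30,61),(48,-30,61),(134,30,61),(134,-30,61),(36,0,59)]
tz=T([(490,349),(697,381),(541,65),(738,98),(577,180),(676,191),(598,57),(688,70),(620,205)])
sl=[(-67,66,58),(-67,-66,58),(121,-66,58),(-67,-66,0),(121,-66,0),(48,-30,61),(134,-30,61),(48,30,61)]
sz=S([(192,308),(237,465),(578,408),(243,542),(575,483),(440,385),(582,368),(407,308)])
def res(p,both=3):
    o=[]
    kt,ks=(p[3],p[4])
    if both&1:o.append(proj("top",lockw(p,tl),kt)-tz)
    if both&2:o.append(proj("side",lockw(p,sl),ks)-sz)
    return np.concatenate(o).ravel()
for b in(1,2,3):
    for fk in(0,1):
        g=(lambda p:res(p,b)) if fk else (lambda p:res(np.r_[p,0,0],b))
        s=least_squares(g,[.45,-.1,-.1]+[0]*2*fk,loss='soft_l1')
        print(b,s.x.round(4),np.sqrt(np.mean(s.fun**2)))
        if b==3:print(s.fun.reshape(-1,2).round(1).tolist())
E
python3 fit.py
```

```text
1 [ 0.434  -0.1455 -0.1886] 0.697852505954675
1 [ 0.4333 -0.1469 -0.1849 -0.43    0.    ] 0.5940125946013995
2 [ 0.4375 -0.1458 -0.197 ] 1.1032365921897316
2 [ 0.4355 -0.149  -0.1963  0.0018 -0.5862] 0.8713165839780295
3 [ 0.4358 -0.146  -0.1881] 1.014586359515327
[[0.4, -0.6], [0.5, 0.4], [-0.3, -1.3], [0.8, -0.9], [0.1, -0.5], [-1.3, 0.6], [0.0, -1.9], [0.4, -1.3], [0.1, -0.1], [-0.8, -1.2], [-0.6, 1.5], [0.9, 0.2], [-1.2, 1.2], [-0.2, 0.3], [-1.9, -0.8], [0.4, -3.0], [-0.9, 0.1]]
3 [ 0.4345 -0.1479 -0.1857 -0.4621 -0.5277] 0.8725868368524652
[[1.0, -0.6], [0.0, -0.5], [0.2, -0.8], [0.4, -0.6], [0.6, -0.2], [-1.2, 0.8], [0.4, -1.4], [0.4, -0.9], [0.5, 0.1], [-0.6, -0.8], [0.0, 1.1], [0.4, 0.2], [-0.4, -0.1], [-0.8, -0.4], [-2.1, -0.5], [-0.0, -2.8], [-1.1, 0.6]]
```

```bash
cat > ov.py <<'E'
from h import *
def overlay(p,k,pref,imgs=("top0","side0")):
    for n,(x0,y0,x1,y1),f,src in(("top",(320,170,400,270),6,imgs[0]),("side",(265,205,385,300),6.4,imgs[1])):
        im=cv2.imread(f"pics/{src}.png");z=cv2.resize(im[y0:y1,x0:x1],None,fx=f,fy=f,interpolation=cv2.INTER_CUBIC)
        def line(L,col,cl=True):
            q=((proj(n,lockw(p,L),k)-[x0,y0]+.5)*f-.5).round().astype(int);cv2.polylines(z,[q],cl,col,1)
        B=lambda x0,x1,y0,y1,zz:[(x0,y0,zz),(x1,y0,zz),(x1,y1,zz),(x0,y1,zz)]
        line(B(-67,121,-66,66,58),(0,255,0));line(B(-67,121,-66,66,0),(0,255,0))
        line(B(48,134,-30,30,61),(255,0,0))
        line(B(55,113,-9,9,116),(0,0,255));line(B(55,113,-9,9,98),(0,0,255))
        a=np.linspace(0,6.28,40);line(np.c_[15*np.cos(a),15*np.sin(a),80+0*a],(255,255,0))
        line([(0,0,112),(20,0,112)],(0,255,255),False);line([(0,0,58),(36,0,58)],(255,0,255),False)
        cv2.imwrite(f"pics/{pref}_{n}.png",z)
if __name__=="__main__":
    overlay([.4358,-.146,-.188],0,"ov")
    print(proj("top",[.226,.6353,.252]),proj("side",[.226,.6353,.252]),proj("side",[0,0,0]),proj("top",[0,0,.0]))
    print({n:-C[n]["world_to_cam"][:3,:3].T@C[n]["world_to_cam"][:3,3] for n in C})
E
python3 ov.py
```

```text
[[ 28.62854438 314.14158263]] [[137.36526973  53.50339679]] [[105.21152921 279.61788469]] [[308.45837053 391.39258754]]
{'side': array([ 0.0953014 , -0.91152007,  0.86170547]), 'top': array([ 0.27729442, -0.01648438,  1.34353621])}
```

View pics/ov_top.png

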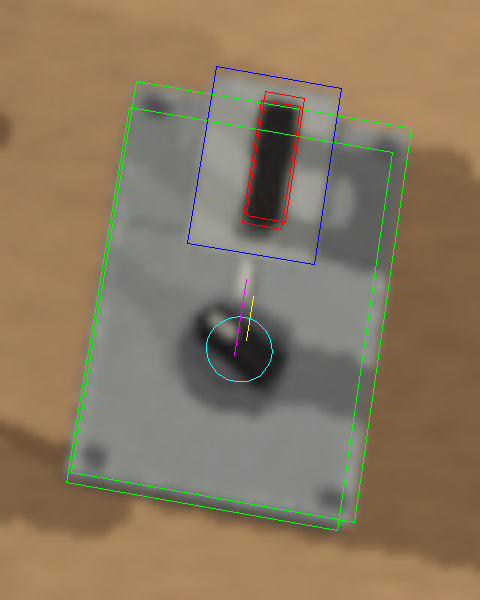

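View pics/ov_side.png

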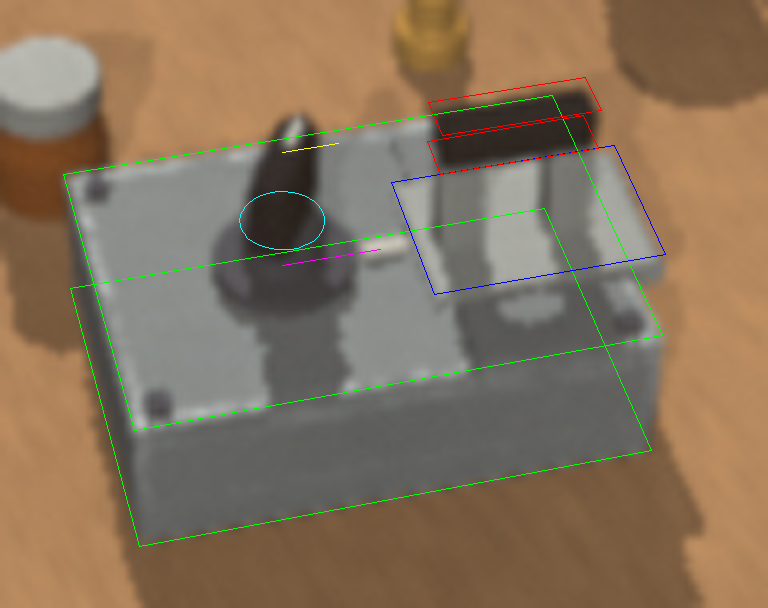

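```bash
cat >> h.py <<'E'
def solve(pt,ps,z):
    f=lambda p:np.r_[(proj("top",[*p,z])-pt).ravel() if pt is not None else [],(proj("side",[*p,z])-ps).ravel() if ps is not None else []]
    s=least_squares(f,[.4,.1]);return s.x,s.fun
E
sed -i 's/,(134,-30,61),(48,30,61)\]$/,(48,30,61)]/;s/(440,385),(582,368)/(440,385)/' fit.py
python3 fit.py | grep -v '\[\['
python3 - <<'E'
from h import *
pt=T((118,257));ps=S((154,98))
print(solve(pt,None,.018)[0],solve(None,ps,.018)[0],solve(pt,ps,.018))
jt=T((397,328));js=S((176,240)); print(solve(jt,js,.058))
ft=T((376,70));fs=S((431,180)); print(solve(ft,fs,.034))
from scipy.spatial.transform import Rotation as Ro
print(Ro.from_rotvec([-1.35301083, -0.95239946,  0.95558353]).as_matrix().round(3))
E
```

```text
1 [ 0.434  -0.1455 -0.1886] 0.697852505954675
1 [ 0.4333 -0.1469 -0.1849 -0.43    0.    ] 0.5940125946013995
2 [ 0.438  -0.1456 -0.1939] 0.8384372861403099
2 [ 0.4363 -0.148  -0.1929  0.4591 -0.4649] 0.660651724060149
3 [ 0.436  -0.146  -0.1862] 0.8994935203526447
3 [ 0.4346 -0.1477 -0.184  -0.4225 -0.5238] 0.747969546202969
[0.44717402 0.17347127] [0.44853435 0.17137062] (array([0.44799945, 0.1727587 ]), array([ 0.25156764, -0.28818309, -0.35552664, -0.22487635]))
(array([ 0.39538207, -0.01125992]), array([ 0.78506055, -0.29379797, -0.51252222, -0.86557166]))
(array([0.56798565, 0.00179169]), array([ 0.34953574, -0.3966217 , -0.44608228, -0.21440033]))
[[ 0.335 -0.001 -0.942]
 [ 0.942 -0.002  0.335]
 [-0.002 -1.     0.   ]]
```

>>> arm_command(increments=[[[-0.57,0,-0.95],0],[[-0.57,0,-0.95],0],[[-0.57,0,-0.95],0],[[-0.57,0,-0.95],0],[[-0.57,0,-0.95],0],[[-0.57,0,-0.95],0],[[-0.57,0,-0.95],0],[[-0.57,0,-0.95],0],[[-0.57,0,-0.95],0],[[-0.57,0,-0.95],0],[[-0.57,0,-0.95],0],[[-0.57,0,-0.95],0],[[-0.57,0,-0.95],0]], jaw=0)

```text
time: 1.4
eef_pos: [0.5012, 0.301, 0.2527]
eef_rot: [-1.352, -0.953, 0.955]
contact_force: [0.4, -0.1, 0.2]
gripper_width: 0.0422
```

>>> arm_command(increments=[[[-0.92,0,-0.19],0],[[-0.92,0,-0.19],0],[[-0.92,0,-0.19],0],[[-0.92,0,-0.19],0],[[-0.92,0,-0.19],0],[[-0.92,0,-0.19],0],[[-0.92,0,-0.19],0],[[-0.92,0,-0.19],0],[[-0.92,0,-0.19],0],[[-0.92,0,-0.19],0],[[-0.92,0,-0.19],0],[[-0.92,0,-0.19],0],[[-0.92,0,-0.19],0],[[-0.92,0,-0.19],0],[[-0.92,0,-0.19],0],[[-0.92,0,-0.19],0]])

```text
time: 3.0
eef_pos: [0.4381, -0.1453, 0.2529]
eef_rot: [-1.351, -0.953, 0.954]
contact_force: [0.3, 0.2, 0.2]
gripper_width: 0.0427
```

>>> arm_command(increments=[[[0,0,0],0.15],[[0,0,0],0.15],[[0,0,0],0.15],[[0,0,0],0.15],[[0,0,0],0.15],[[0,0,0],0.15],[[0,0,0],0.15],[[0,0,0],0.15],[[0,0,0],0.15],[[0,0,0],0.15],[[0,0,0],0.15],[[0,0,0],0.15],[[0,0,0],0.14]])

```text
time: 4.3
eef_pos: [0.4383, -0.1441, 0.2528]
eef_rot: [-1.497, 0.562, -0.56]
contact_force: [-0.5, -1.3, 0.4]
gripper_width: 0.0428
```

```bash
cat >> h.py <<'E'
def snap(tag):
    from workcell import r
    for n in("side","top"):
        s=r.snapshot(n); cv2.imwrite(f"pics/{n}{tag}.png",s["color"][:,:,::-1])
    t=cv2.imread(f"pics/top{tag}.png");s=cv2.imread(f"pics/side{tag}.png")
    a=cv2.resize(t[170:270,310:410],(400,400),interpolation=cv2.INTER_CUBIC);b=cv2.resize(s[190:290,265:365],(400,400),interpolation=cv2.INTER_CUBIC)
    cv2.imwrite(f"pics/both{tag}.png",np.hstack([a,b]))
    return st()
def st():
    from workcell import r
    from scipy.spatial.transform import Rotation as Ro
    s=r.state();R=Ro.from_rotvec(s["eef_rot"]).as_matrix()
    print(s["time"],s["eef_pos"].round(4),"yaw",np.degrees(np.arctan2(R[1,0],R[0,0])).round(2),"ydn",R[:,1].round(3),s["contact_force"].round(1),s["moment"].round(2),s["gripper_width"],"q6",s["qpos"][5].round(3))
    return s,R
def to(p,s,R):
    print("units",((R.T@(np.array(p)-s["eef_pos"]))/.03).round(3))
E
python3 -c "
from h import *
s,R=snap('1');to([.4355,-.1465,.2],s,R)"
```

```text
4.4 [ 0.4384 -0.1441  0.2528] yaw -40.76 ydn [-0.001  0.    -1.   ] [ 0.  -0.7 -0.6] [ 0.04 -0.02  0.01] 0.04278231458743039 q6 0.34
units [-0.02   1.761 -0.122]
```

View pics/both1.png

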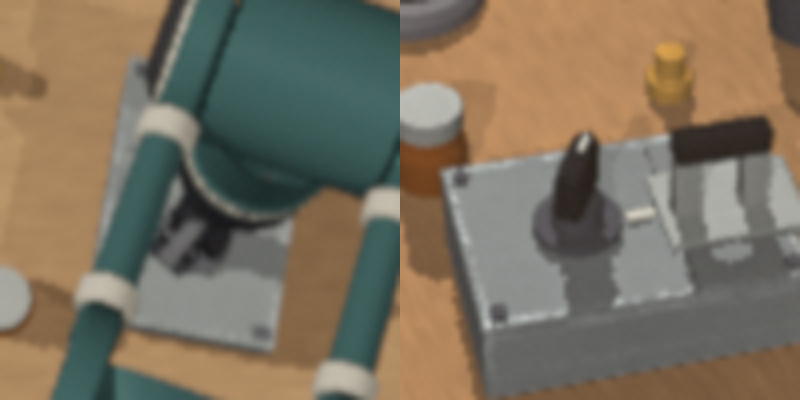

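>>> arm_command(increments=[[[-0.02,0.7,-0.12],0],[[0,0.7,0],0],[[0,0.7,0],0],[[0,0.7,0],0],[[0,0,0],0]])

```text
time: 4.9
eef_pos: [0.4332, -0.1456, 0.1659]
eef_rot: [-1.499, 0.56, -0.548]
contact_force: [0.5, -0.1, -0.1]
gripper_width: 0.0429
```

```bash
python3 -c "
from h import *
s,R=snap('2')
im=cv2.imread('pics/side2.png')
z=cv2.resize(im[150:290,250:390],None,fx=4.2,fy=4.2,interpolation=cv2.INTER_CUBIC)
def P(p):return tuple(((proj('side',p)[0]-[250,150]+.5)*4.2).astype(int))
e=s['eef_pos'];cv2.line(z,P(e),P(e-[0,0,.022]),(0,0,255),1)
for sg in(-1,1):
  cv2.line(z,P(e+R[:,0]*.0214*sg),P(e+R[:,0]*.0214*sg-[0,0,.022]),(0,255,0),1)
cv2.imwrite('pics/s2z.png',z)"
```

```text
5.0 [ 0.4356 -0.1465  0.1691] yaw -40.63 ydn [-0.001  0.    -1.   ] [ 0.1 -0.2  0.5] [-0.04  0.01 -0.03] 0.042637918788766715 q6 0.33
```

View pics/s2z.png

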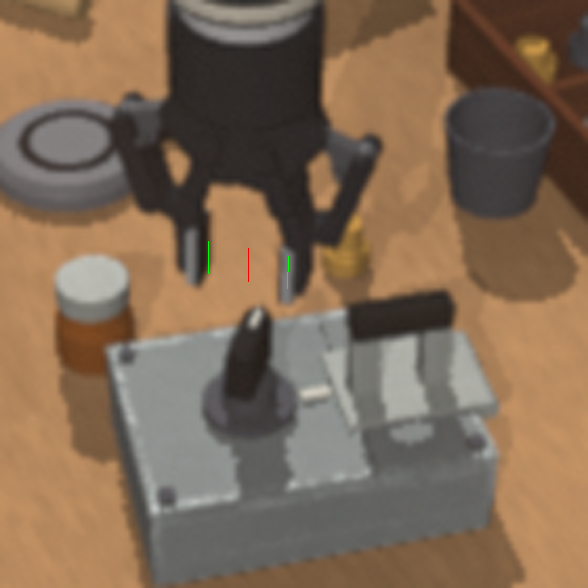

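View pics/both2.png

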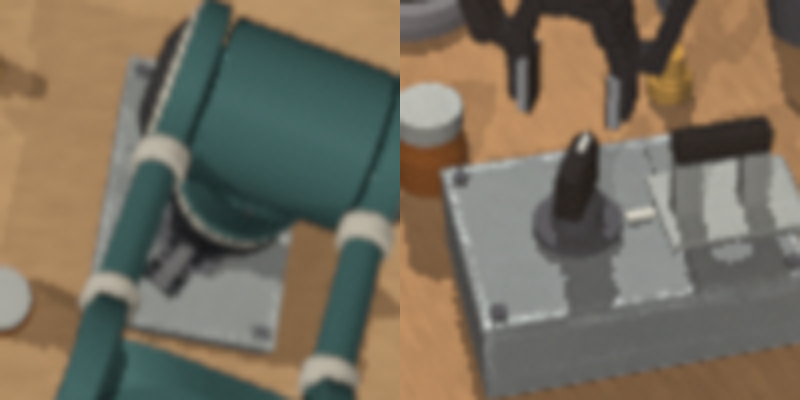

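>>> arm_command(increments=[[[0,0.5,0.03],0],[[0,0.5,0],0],[[0,0.5,0],0],[[0,0.5,0],0],[[0,0,0],0],[[0,0,0],0]])

```text
time: 5.6
eef_pos: [0.4373, -0.1463, 0.1105]
eef_rot: [-1.498, 0.555, -0.557]
contact_force: [0.5, 0.4, 0.0]
gripper_width: 0.0427
```

```bash
python3 -c "
from h import *
s,R=snap('3')
"
```

```text
5.7 [ 0.4377 -0.1464  0.1109] yaw -40.71 ydn [ 0.003 -0.001 -1.   ] [-0.2  0.5 -0.2] [ 0.04 -0.    0.01] 0.04276147707064398 q6 0.334
```

View pics/both3.png

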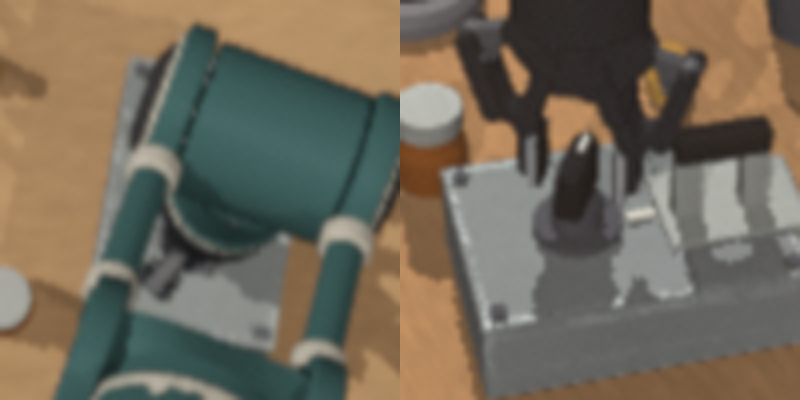

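>>> arm_command(increments=[[[0,0.1,0],0],[[0,0,0],0],[[0,0,0],0],[[0,0,0],0],[[0,0,0],0],[[0,0,0],0]], jaw=1)

```text
time: 6.3
eef_pos: [0.4359, -0.1453, 0.107]
eef_rot: [-1.497, 0.558, -0.555]
contact_force: [-3.9, 3.7, 6.9]
gripper_width: 0.0151
```

```bash
python3 -c "
from h import *
s,R=st()
"
```

```text
6.3 [ 0.4359 -0.1453  0.107 ] yaw -40.75 ydn [-0.001  0.001 -1.   ] [-3.9  3.7  6.9] [ 0.45  0.56 -0.1 ] 0.015070802965339794 q6 0.334
```

>>> arm_command(increments=[[[-0.06,-0.03,0],0],[[0,0,0],0.1],[[0,0,0],0.1],[[0,0,0],0.1]])

```text
time: 6.7
eef_pos: [0.4358, -0.1452, 0.107]
eef_rot: [-1.422, 0.789, -0.792]
contact_force: [2.7, -1.4, -5.4]
gripper_width: 0.0152
```

```bash
python3 -c "
from h import *
s,R=st()
"
```

```text
6.7 [ 0.4358 -0.1452  0.107 ] yaw -58.13 ydn [ 0.002 -0.001 -1.   ] [ 2.7 -1.4 -5.4] [-0.2  -0.45  0.13] 0.01518907026930109 q6 0.639
```

>>> arm_command(increments=[[[0,0,0],0.1],[[0,0,0],0.1],[[0,0,0],0.1]])

```text
time: 7.0
eef_pos: [0.4358, -0.1455, 0.1071]
eef_rot: [-1.32, 1.016, -1.02]
contact_force: [3.2, -3.6, -4.7]
gripper_width: 0.0152
```

```bash
python3 -c "
from h import *
s,R=snap('4')
"
```

```text
7.1 [ 0.4358 -0.1452  0.1071] yaw -75.1 ydn [ 0.002 -0.001 -1.   ] [ 4.  -2.7 -5.4] [-0.41 -0.46  0.07] 0.015055299482261086 q6 0.935
```

View pics/both4.png

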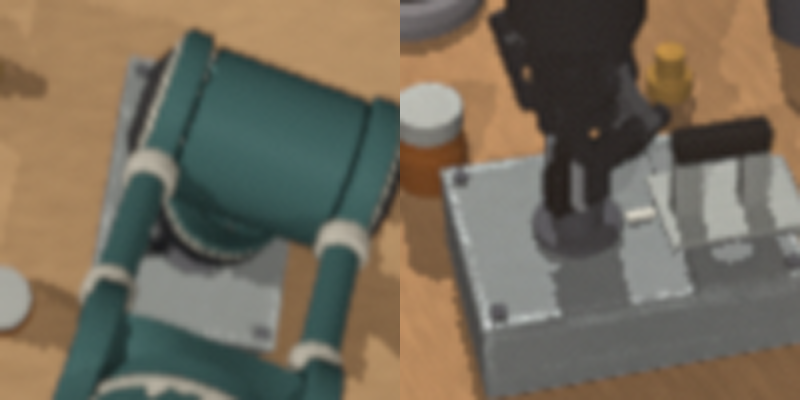

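>>> arm_command(increments=[[[0,0.03,0],0.1],[[0,0,0],0.1],[[0,0,0],0.1],[[0,0,0],0.1],[[0,0,0],0.05],[[0,0,0],0]])

```text
time: 7.7
eef_pos: [0.4358, -0.1453, 0.107]
eef_rot: [-1.113, 1.345, -1.348]
contact_force: [0.7, -1.3, 1.7]
gripper_width: 0.015
```

```bash
python3 -c "
from h import *
s,R=snap('5')
"
```

```text
7.8 [ 0.4358 -0.1453  0.107 ] yaw -100.77 ydn [ 0.002 -0.001 -1.   ] [ 1.4 -2.6  2.8] [-0.36 -0.2  -0.11] 0.01514810032838112 q6 1.383
```

View pics/both5.png

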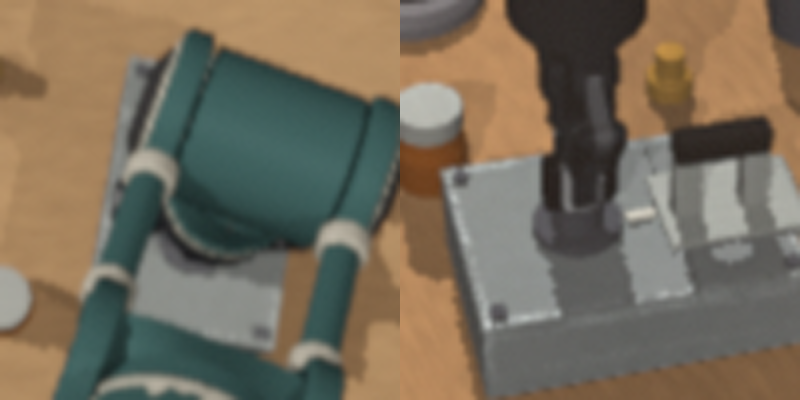

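>>> arm_command(increments=[[[0,0,0],0],[[0,0,0],0],[[0,0,0],0],[[0,0,0],0],[[0,-0.5,0],0],[[0,-0.7,0],0],[[0,-0.7,0],0],[[0,-0.5,0],0],[[0,-0.3,0],0],[[0,0,0],0]], jaw=0)

```text
time: 8.8
eef_pos: [0.436, -0.1451, 0.1886]
eef_rot: [-1.112, 1.346, -1.349]
contact_force: [-0.4, -0.1, 0.4]
gripper_width: 0.0426
```

```bash
python3 -c "
from h import *
s,R=snap('6')
"
```

```text
8.9 [ 0.4348 -0.1446  0.1867] yaw -100.89 ydn [-0.001  0.    -1.   ] [-0.4 -0.5 -0.5] [ 0.03  0.01 -0.  ] 0.042686827952733986 q6 1.385
```

View pics/both6.png

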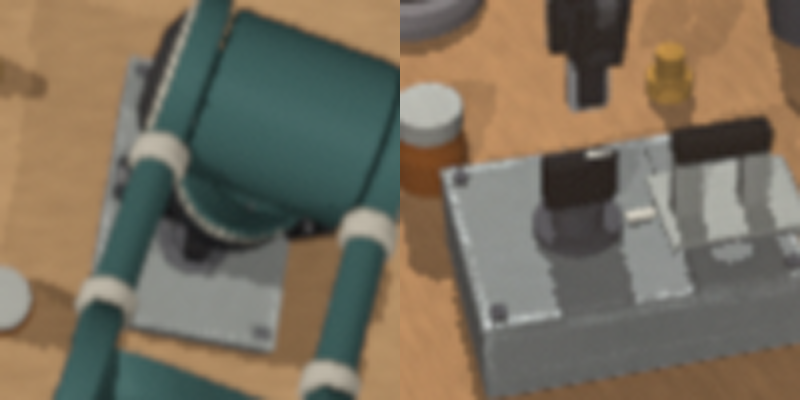

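>>> arm_command(increments=[[[0,0,0.6],0],[[0,0,0.8],0],[[0,0,0.8],0],[[0,0,0.6],0],[[0,0,0],0],[[0,0,0],0]])

```text
time: 9.5
eef_pos: [0.5165, -0.1603, 0.1857]
eef_rot: [-1.115, 1.351, -1.346]
contact_force: [-0.3, -0.3, -0.6]
gripper_width: 0.0426
```

```bash
python3 -c "
from h import *
s,R=snap('7');to([.518,-.161,.110],s,R)
"
```

```text
9.6 [ 0.5162 -0.1603  0.1862] yaw -100.9 ydn [-0.002  0.001 -1.   ] [-0.1 -0.2 -0.3] [-0.04 -0.01  0.03] 0.04268891617279439 q6 1.414
units [0.014 2.541 0.07 ]
```

View pics/both7.png

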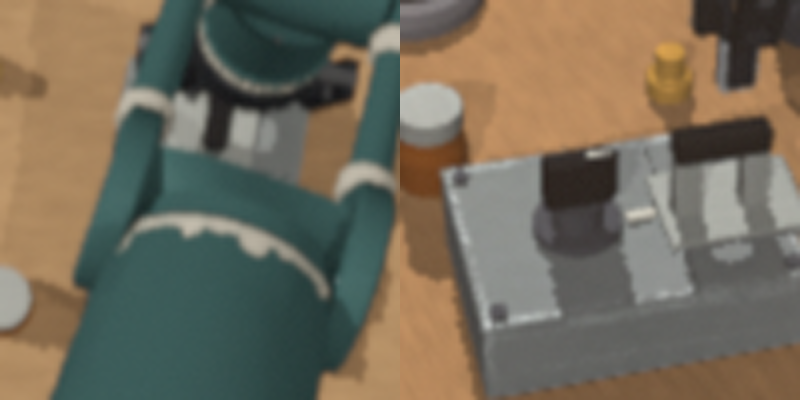

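>>> arm_command(increments=[[[0.01,0.5,0],0],[[0,0.6,0],0],[[0,0.6,0],0],[[0,0.5,0],0],[[0,0.34,0],0],[[0,0,0],0],[[0,0,0],0]])

```text
time: 10.3
eef_pos: [0.5176, -0.161, 0.1111]
eef_rot: [-1.113, 1.348, -1.348]
contact_force: [0.4, -0.5, 0.5]
gripper_width: 0.0424
```

```bash
python3 -c "
from h import *
s,R=snap('8')
"
```

```text
10.4 [ 0.5183 -0.1612  0.112 ] yaw -100.9 ydn [ 0.002 -0.001 -1.   ] [-0.3  0.3 -0.7] [-0.02  0.01  0.04] 0.042743450501412844 q6 1.414
```

View pics/both8.png

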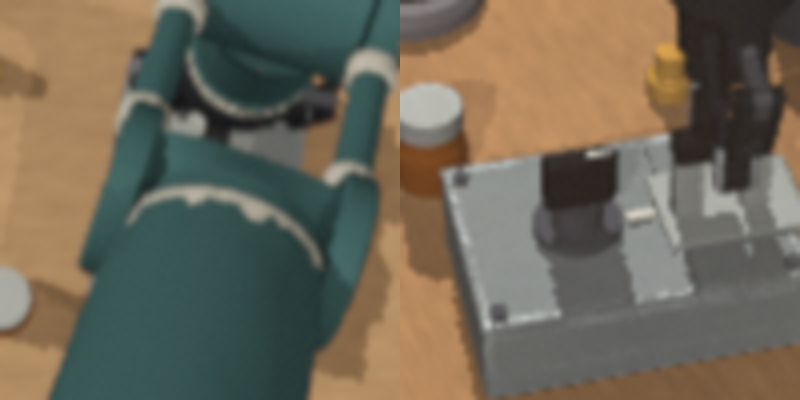

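>>> arm_command(increments=[[[0,0.07,-0.08],0],[[0,0,0],0],[[0,0,0],0],[[0,0,0],0],[[0,0,0],0],[[0,0,0],0],[[0,0,0],0]], jaw=1)

```text
time: 11.1
eef_pos: [0.5154, -0.1607, 0.1095]
eef_rot: [-1.113, 1.347, -1.348]
contact_force: [-0.9, -0.0, 5.9]
gripper_width: 0.0173
```

```bash
python3 -c "
from h import *
s,R=st()
"
```

```text
11.1 [ 0.5154 -0.1607  0.1095] yaw -100.9 ydn [ 0. -0. -1.] [-0.9 -0.   5.9] [-0.    0.28 -0.03] 0.017255492607742628 q6 1.413
```

Gripped with little side force. Lifting slowly.

>>> arm_command(increments=[[[0,-0.1,0],0],[[0,-0.15,0],0],[[0,-0.15,0],0],[[0,-0.15,0],0]])

```text
time: 11.5
eef_pos: [0.5148, -0.1603, 0.1253]
eef_rot: [-1.114, 1.349, -1.347]
contact_force: [-1.1, -0.1, -3.1]
gripper_width: 0.0166
```

```bash
python3 -c "
from h import *
s,R=st()
"
```

```text
11.5 [ 0.5148 -0.1603  0.1253] yaw -100.9 ydn [-0.001  0.    -1.   ] [-1.1 -0.1 -3.1] [-0.04 -0.01 -0.02] 0.016635888901386234 q6 1.413
```

>>> arm_command(increments=[[[0,-0.2,0],0],[[0,-0.3,0],0],[[0,-0.3,0],0],[[0,-0.3,0],0],[[0,-0.4,0],0],[[0,-0.5,0],0],[[0,-0.5,0],0],[[0,-0.5,0],0],[[0,-0.4,0],0],[[0,-0.2,0],0],[[0,0,0],0]])

```text
time: 12.6
eef_pos: [0.5159, -0.1608, 0.2349]
eef_rot: [-1.112, 1.346, -1.349]
contact_force: [0.4, -0.9, -2.7]
gripper_width: 0.017
```

```bash
python3 -c "
from h import *
s,R=st();cv2
s,R=snap('9');to([.448,.1728,.155],s,R)
im=cv2.imread('pics/side9.png');cv2.imwrite('pics/s9z.png',cv2.resize(im[110:290,230:400],None,fx=3.3,fy=3.3))
"
```

```text
12.6 [ 0.5159 -0.1608  0.2349] yaw -100.9 ydn [ 0.002 -0.001 -1.   ] [ 0.4 -0.9 -2.7] [-0.    0.03  0.01] 0.017042651570051425 q6 1.413
12.7 [ 0.5149 -0.1604  0.2331] yaw -100.9 ydn [-0.001  0.    -1.   ] [ 0.2  1.2 -2.6] [-0.04  0.04 -0.01] 0.0170115654059455 q6 1.413
units [-10.484   2.606  -4.288]
```

View pics/s9z.png

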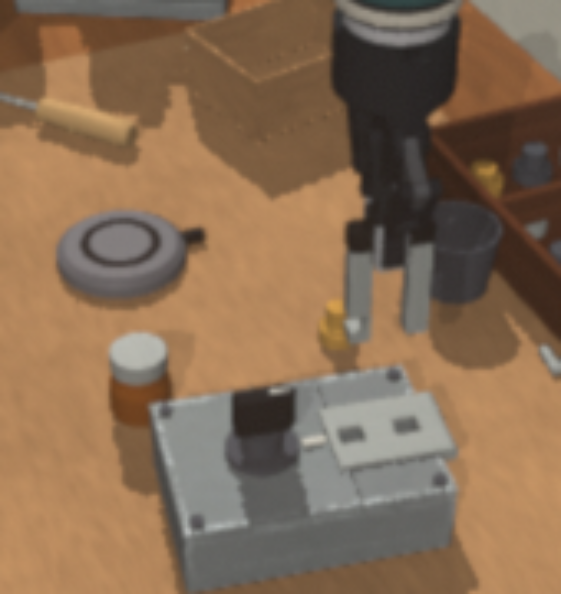

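>>> arm_command(increments=[[[-0.2,0,-0.08],0],[[-0.4,0,-0.16],0],[[-0.6,0,-0.25],0],[[-0.7,0,-0.29],0],[[-0.7,0,-0.29],0],[[-0.7,0,-0.29],0],[[-0.7,0,-0.29],0],[[-0.7,0,-0.29],0],[[-0.7,0,-0.29],0],[[-0.7,0,-0.29],0],[[-0.7,0,-0.29],0],[[-0.7,0,-0.29],0],[[-0.7,0,-0.29],0],[[-0.7,0,-0.29],0],[[-0.6,0,-0.25],0],[[-0.4,0,-0.16],0],[[-0.3,0,-0.12],0],[[-0.2,0,-0.08],0],[[0,0,0],0],[[0,0,0],0]])

```text
time: 14.7
eef_pos: [0.4479, 0.1699, 0.2334]
eef_rot: [-1.113, 1.348, -1.348]
contact_force: [-1.0, -0.4, -2.6]
gripper_width: 0.0172
```

```bash
python3 -c "
from h import *
s,R=snap('10');to([.448,.1728,.155],s,R)
"
```

```text
14.8 [0.448  0.1697 0.2335] yaw -100.94 ydn [ 0. -0. -1.] [ 0.8 -0.4 -2.1] [ 0.03 -0.01  0.  ] 0.017166091208248913 q6 2.072
units [-0.104  2.615 -0.019]
```

>>> arm_command(increments=[[[-0.1,0.2,-0.08],0],[[0,0.4,0],0],[[0,0.4,0],0],[[0,0.4,0],0],[[0,0.4,0],0],[[0,0.4,0],0],[[0,0.3,0],0],[[0,0.16,0],0],[[0,0,0],0],[[0,0,0],0],[[0,0,0],0],[[0,0,0],0],[[0,0,0],0],[[0,0,0],0]])

```text
time: 16.2
eef_pos: [0.4462, 0.1737, 0.154]
eef_rot: [-1.113, 1.348, -1.348]
contact_force: [-0.2, -0.6, -2.8]
gripper_width: 0.0171
```

```bash
python3 -c "
from h import *
s,R=snap('11');print(s['joint_vel'].round(3))
im=cv2.imread('pics/side11.png');t=cv2.imread('pics/top11.png')
f=4
a=cv2.resize(im[110:260,210:310],None,fx=f,fy=f);b=cv2.resize(t[150:300,195:295],None,fx=f,fy=f)
e=s['eef_pos'];o=e-[0,0,.0855]
def P(n,p,x,y):return tuple(((proj(n,p)[0]-[x,y]+.5)*f).astype(int))
for sg in(-.02,0,.02):
  cv2.circle(a,P('side',o+R[:,2]*sg,210,110),3,(0,0,255),1)
cv2.circle(a,P('side',[.448,.1728,.018],210,110),3,(0,255,0),1)
cv2.circle(b,P('top',[.448,.1728,.018],195,150),3,(0,255,0),1)
cv2.imwrite('pics/z11.png',np.hstack([a,b]))
"
```

```text
16.3 [0.4461 0.1736 0.1538] yaw -100.9 ydn [ 0.  0. -1.] [ 0.2 -0.  -3.1] [-0.08 -0.03 -0.03] 0.017317919502973025 q6 2.08
[ 0.001  0.003  0.003  0.    -0.001 -0.001]
```

View pics/z11.png

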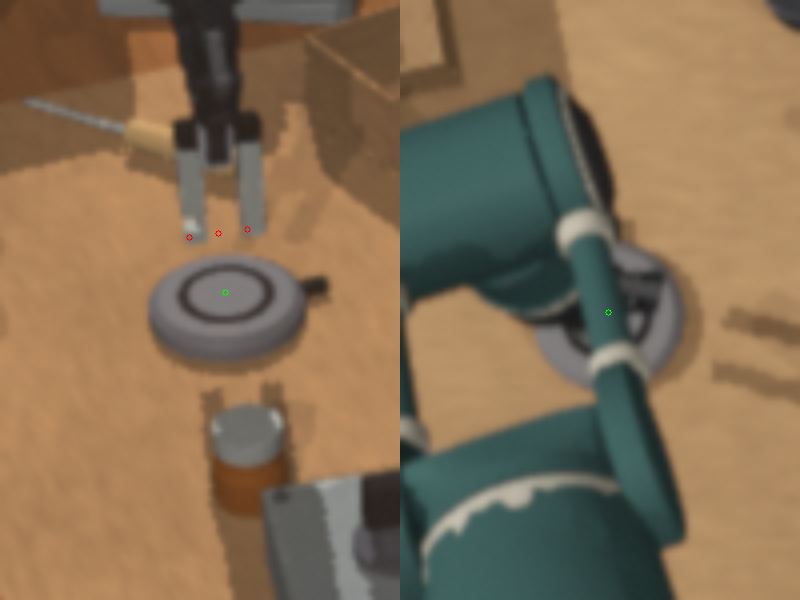

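```bash
python3 -c "
from workcell import r
print(r.close_job());
from h import st
st()"
```

```text
the job is handed in; nothing more can be done
None
the job is handed in; nothing more can be done
```

I turned the dial clockwise by two clicks (60°), let go, and raised the arm clear of the dial. The side picture then showed the nose at the index mark with the shackle still down. I pulled the shackle straight up, carried it to the reader puck and handed the job in at about 16.3 s while still holding it there.

- **Position:** The shackle is upright over the puck, within about 3 mm of centre by my estimate. Its feet are about 50 mm above the puck's top.
- **Stillness and grip:** Joint speeds were at most 0.003 rad/s. The finger opening was 17.3 mm on the 18 mm crossbar, and the wrist force was about 3 N, in line with the shackle's weight, with no sign of other contact.
- **Bystanders:** The jar, puck and screwdriver look unmoved in the last picture. I made no separate check of each bystander's position.
- **Disagreements:** The two cameras differed by 3–4 mm on the lock's position along x. The feet appeared about 1 pixel (roughly 3 mm) from where I projected them. Both are well inside the tolerances.

Handing in reports no verdict, and a state reading after it was refused, so the final second of holding is unconfirmed.

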